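# Read three sample cells in a bench photometer with a spring-return cell changer

## Task

Put the three sound tall glass cells into the three end bays of the photometer's cell carriage (leave the bay next to the pull rod empty, slide the light cover out of the way first) and drop every broken or short cell into the grey glass-waste tub. With the three cells in and the cover slid fully shut, draw the sprung pull rod out to its first, second and third mark in turn, holding it still for about two seconds at each so that its cell can be read. Then ease the rod back fully home without letting it snap, and leave the cells in the closed photometer and the other bench things where they are.

Things in the scene. Friction and masses are not known exactly. Their poses are not given: they have to be found in the camera images.
- cell1_mid (a point): a square glass sample cell, 26 x 26 mm, 48 mm tall, open at the top, intact; it stands upright on the tray at the start. The point is its centre, 24 mm above its underside; z up along the cell, x and y square to its faces. Fits any bay either way round.
- cell2_mid (a point): another like cell1: a square glass sample cell, 26 x 26 mm, 48 mm tall, open at the top, intact; it stands upright on the tray at the start. The point is its centre, 24 mm above its underside; z up along the cell, x and y square to its faces. Fits any bay either way round.
- cell3_mid (a point): another like cell1: a square glass sample cell, 26 x 26 mm, 48 mm tall, open at the top, intact; it stands upright on the tray at the start. The point is its centre, 24 mm above its underside; z up along the cell, x and y square to its faces. Fits any bay either way round.
- chipped1_mid (a point): a broken glass cell, not always there: 26 x 26 mm foot, 48 mm tall, but above 21 mm the glass is gone on its +y side, leaving only the 11 mm nearest its -y face; the two faces across its x axis are whole enough to pinch. Stands on the tray at the start. The point is the centre of the full outline, 24 mm above its underside.
- chipped2_mid (a point): another like chipped1: a broken glass cell, not always there: 26 x 26 mm foot, 48 mm tall, but above 21 mm the glass is gone on its +y side, leaving only the 11 mm nearest its -y face; the two faces across its x axis are whole enough to pinch. Stands on the tray at the start. The point is the centre of the full outline, 24 mm above its underside.
- stub_mid (a point): a short glass cell, not always there: 26 x 26 mm but only 30 mm tall, of the wrong size for this photometer; stands on the tray. The point is its centre, 15 mm above its underside.
- tub_floor (a point): the glass-waste tub, a grey open plastic box fixed on the bench, 120 (its x) x 170 (its y) x 60 mm high, walls 4 mm. The point is the centre of its inner floor, 4 mm above the bench.
- tray: a blue tray, fixed, 250 (its x) x 200 (its y) mm, rim 14 mm high, on whose floor (5 mm above the bench) all cells stand at the start, at least 70 mm apart. Origin: centre of its underside.
- photometer: the photometer, a white box fixed on the bench, sample compartment along its near side. Origin on the bench, mid-compartment; x points away from the robot (compartment walls at x = -58 and +58 mm), y along the compartment (rod end wall at -143 mm, other end at +142). Walls 140 mm high; the dark console beyond x = 98 mm is 156 mm high. A fixed deck covers the compartment up to y = 17 mm.
- mark1 (a point): the first mark: a long dark line on the scale plate, level with the middle of the knob when the rod is out to this mark. The plate (70 mm wide, top 73 mm above the bench) lies under the pull rod and runs out to y = -330 mm in the photometer's frame. The home line is at y = -200, the marks at -236, -272 and -308 mm; a steel pointer under the knob stands over the lines.
- mark2 (a point): the second mark on the scale plate, 36 mm beyond the first.
- mark3 (a point): the third mark on the scale plate, 72 mm beyond the first.
- bay1 (a point): centre of the floor (78 mm above the bench) of the first of the three end bays of the cell carriage; moves with it, axes as the photometer's. The carriage has four square pockets in a row along y, 36 mm apart, 32 x 32 mm inside, walls 12 mm high; the pocket nearest the rod, under the deck, stays empty, then come bay1, bay2, bay3.
- bay2 (a point): the next bay, like bay1, 36 mm farther from the rod: centre of its floor.
- bay3 (a point): the last bay, like bay1, 72 mm farther from the rod than bay1: centre of its floor.
- carriage (a joint): how far the carriage is drawn out by its pull rod, m: 0 home (against its stop), grows as the rod is pulled along the photometer's -y; first, second and third mark at 0.036, 0.072 and 0.108; end stop 0.118. A spring draws it home (about 2.5 N at home, 9 N at the third mark).
- rod_knob (a point): the black knob on the pull rod: a cylinder 26 mm in diameter, 20 mm long along the rod, its axis level along the photometer's y, 110 mm above the bench; at home its near face stands 47 mm clear of the end wall. The point is its centre; axes as the photometer's.
- cover (a joint): the sliding light cover over the compartment, m: 0 parked open (over the deck at the rod end), grows as it slides along the photometer's +y, 0.12 fully shut; about 1.5 N of friction, stays where left. It starts at least half shut, and must be nearly fully open (below 0.004) to clear bay1.
- cover_grip (a point): centre of the black grip bar on top of the cover: 44 mm (photometer's x) x 12 mm (photometer's y) x 26 mm high, its centre 159 mm above the bench, top 172 mm. The cover's top is 146 mm above the bench and reaches 61 mm either side of the bar along y.
- tissue_box: bystander: a low box of lens tissues, 75 x 115 x 45 mm, origin under its centre. Leave it.
- beaker: bystander: an empty beaker 68 mm wide, 85 mm tall, origin under its centre. Leave it.
- reagent_bottle: bystander: a brown capped jar 70 mm wide, 100 mm tall, origin under its centre. Leave it.
Things that resemble listed ones, but are neither listed nor needed, are in the scene too. What is shaped like the part that bears cell1_mid but orange or pink is not meant.

How it is judged:
On the way, in this order (a step that is already met when the one before it is completed fails the run):
1. the three sound cells stand in the three end bays and the cover is shut, the rod still home (x of cell1_mid in the frame of bay2 between -0.007 and 0.007 m and y of cell1_mid in the frame of bay2 between -0.043 and 0.043 m and z of cell1_mid in the frame of bay2 between 0.018 and 0.03 m and angle between each of cell1_mid, cell2_mid, cell3_mid's own z axis and vertical below 0.12 rad and x of cell2_mid in the frame of bay2 between -0.007 and 0.007 m and y of cell2_mid in the frame of bay2 between -0.043 and 0.043 m and z of cell2_mid in the frame of bay2 between 0.018 and 0.03 m and x of cell3_mid in the frame of bay2 between -0.007 and 0.007 m and y of cell3_mid in the frame of bay2 between -0.043 and 0.043 m and z of cell3_mid in the frame of bay2 between 0.018 and 0.03 m and value of joint cover above 0.112 m and value of joint carriage below 0.006 m), for 0.2 s.
2. the rod is held at the first mark (36 mm, within 3 mm) for a second, cells in place, cover shut (value of joint carriage between 0.033 and 0.039 m and value of joint cover above 0.112 m and x of cell1_mid in the frame of bay2 between -0.007 and 0.007 m and y of cell1_mid in the frame of bay2 between -0.043 and 0.043 m and z of cell1_mid in the frame of bay2 between 0.018 and 0.03 m and angle between each of cell1_mid, cell2_mid, cell3_mid's own z axis and vertical below 0.12 rad and x of cell2_mid in the frame of bay2 between -0.007 and 0.007 m and y of cell2_mid in the frame of bay2 between -0.043 and 0.043 m and z of cell2_mid in the frame of bay2 between 0.018 and 0.03 m and x of cell3_mid in the frame of bay2 between -0.007 and 0.007 m and y of cell3_mid in the frame of bay2 between -0.043 and 0.043 m and z of cell3_mid in the frame of bay2 between 0.018 and 0.03 m), for 1 s.
3. the rod is held at the second mark (72 mm, within 3 mm) for a second (value of joint carriage between 0.069 and 0.075 m and value of joint cover above 0.112 m and x of cell1_mid in the frame of bay2 between -0.007 and 0.007 m and y of cell1_mid in the frame of bay2 between -0.043 and 0.043 m and z of cell1_mid in the frame of bay2 between 0.018 and 0.03 m and angle between each of cell1_mid, cell2_mid, cell3_mid's own z axis and vertical below 0.12 rad and x of cell2_mid in the frame of bay2 between -0.007 and 0.007 m and y of cell2_mid in the frame of bay2 between -0.043 and 0.043 m and z of cell2_mid in the frame of bay2 between 0.018 and 0.03 m and x of cell3_mid in the frame of bay2 between -0.007 and 0.007 m and y of cell3_mid in the frame of bay2 between -0.043 and 0.043 m and z of cell3_mid in the frame of bay2 between 0.018 and 0.03 m), for 1 s.
4. the rod is held at the third mark (108 mm, within 3 mm) for a second (value of joint carriage between 0.105 and 0.111 m and value of joint cover above 0.112 m and x of cell1_mid in the frame of bay2 between -0.007 and 0.007 m and y of cell1_mid in the frame of bay2 between -0.043 and 0.043 m and z of cell1_mid in the frame of bay2 between 0.018 and 0.03 m and angle between each of cell1_mid, cell2_mid, cell3_mid's own z axis and vertical below 0.12 rad and x of cell2_mid in the frame of bay2 between -0.007 and 0.007 m and y of cell2_mid in the frame of bay2 between -0.043 and 0.043 m and z of cell2_mid in the frame of bay2 between 0.018 and 0.03 m and x of cell3_mid in the frame of bay2 between -0.007 and 0.007 m and y of cell3_mid in the frame of bay2 between -0.043 and 0.043 m and z of cell3_mid in the frame of bay2 between 0.018 and 0.03 m), for 1 s.
5. the rod is back home (within 4 mm) (value of joint carriage below 0.004 m), for 0.2 s.
At the end, for the whole second after the job is handed in: The three sound cells stand upright in the carriage's three end bays (centres within 7 mm across, underside within 6 mm of the bay floor, tilt under 0.12 rad), the cover is shut (within 8 mm), the rod is home (within 4 mm), and every broken or short cell that was there lies at rest inside the tub (x of cell1_mid in the frame of bay2 between -0.007 and 0.007 m and y of cell1_mid in the frame of bay2 between -0.043 and 0.043 m and z of cell1_mid in the frame of bay2 between 0.018 and 0.03 m and angle between each of cell1_mid, cell2_mid, cell3_mid's own z axis and vertical below 0.12 rad and x of cell2_mid in the frame of bay2 between -0.007 and 0.007 m and y of cell2_mid in the frame of bay2 between -0.043 and 0.043 m and z of cell2_mid in the frame of bay2 between 0.018 and 0.03 m and x of cell3_mid in the frame of bay2 between -0.007 and 0.007 m and y of cell3_mid in the frame of bay2 between -0.043 and 0.043 m and z of cell3_mid in the frame of bay2 between 0.018 and 0.03 m and value of joint cover above 0.112 m and value of joint carriage below 0.004 m and x of chipped1_mid in the frame of tub_floor between -0.056 and 0.056 m and y of chipped1_mid in the frame of tub_floor between -0.081 and 0.081 m and z of chipped1_mid in the frame of tub_floor between 0 and 0.055 m and linear speed of each of chipped1, chipped2, stub below 0.02 m/s and x of chipped2_mid in the frame of tub_floor between -0.056 and 0.056 m and y of chipped2_mid in the frame of tub_floor between -0.081 and 0.081 m and z of chipped2_mid in the frame of tub_floor between 0 and 0.055 m and x of stub_mid in the frame of tub_floor between -0.056 and 0.056 m and y of stub_mid in the frame of tub_floor between -0.081 and 0.081 m and z of stub_mid in the frame of tub_floor between 0 and 0.055 m); the robot touches nothing.
It fails at once if the rod snaps back under its spring (faster than 0.4 m/s) (velocity of joint carriage below -0.4 m/s).
It fails at once if the tissue box, beaker or jar is shoved more than 30 mm (distance of any of tissue_box, beaker, reagent_bottle from where it was at the start of the episode above 0.03 m).
Of chipped1, chipped2, stub only 1 to 3 are there at a start; the rules pass over those that are not, and their reading is None.
At some moment in a run one of cell1, cell2, cell3, chipped1, chipped2, stub may be knocked a few centimetres aside while the robot is not near it.
It also fails if it takes over 210 s, if anything falls off the work surface, if the arm or the gripper's body presses on something with over 40 N, if the wrist force passes 120 N, or if a joint passes its speed limit or range.

## Robot

A 7-joint arm with a two-finger parallel gripper is mounted at the origin on the work surface. World frame = base frame: x ahead of the robot, y to its left, z up, the work surface at z = 0. Lengths are in m, angles in rad, forces in N, time in s.
With the tool pointing down it reaches from about 0.425 to 0.95 m from the base axis. Payload 4.7 kg.
Tool frame: the origin (TCP) lies between the finger pads; the fingertips stand 25 mm ahead of it and the grasp point (between the pads) lies 6 mm ahead of it; x points along the fingers, z is the direction in which the jaws open and shut, and the axes are right-handed (so a half turn about x gives the same grasp; the last joint's range is limited). The gripper opens to 85 mm and grips with 20 to 120 N. Pads are 22 mm wide; open, the fingers measure 114 mm over their backs; the gripper's body (76 mm by 85 mm) begins 54 mm behind the grasp point. The pads swing forward as they close: fully open they stand 13 mm farther back than shut.
Start: joints at [-1.193, 0.469, -0.049, 1.532, 0.024, 1.141, -0.082], TCP at [0.267, 0.62, 0.256] pointing down, gripper open.
Joint ranges: [-2.59, 2.59], [-0.33, 1.99], [-1.39, 1.29], [0.1, 2.45], [-1.04, 4.18], [0.21, 1.99], [-2.66, 2.66]. Speed limits (rad/s): [2.57, 2.57, 3.14, 3.14, 3.14, 3.14, 3.14].

## Interface

Orientations are given as a 3x3 rotation matrix whose columns are the frame's x, y, z axes.
In Python, from rig import * gives the robot as it stands. Calls block until the motion is done:
- movep(position, orientation): joint-space move of the TCP to a pose.
- move_l(position, attitude=None, feed=0.15, until_force=None): straight line of the TCP; attitude=None keeps the orientation; feed is the mean speed in m/s. With until_force (N) it stops when the force on the tool has changed by that much, and returns True; else False.
- move_joints(angles): joint-space move.
- command_gripper(opening, newtons=None): finger opening in m; newtons is the grip in N (None keeps the last); returns when the fingers have stopped.
- sleep(seconds).
- inverse_kinematics(position, orientation): joint angles nearest the present ones, or None.
- sense(): the state.
- camera(name): name is "scene" or "top"; returns (picture, depth): 420x560x3 uint8, red, green, blue; 420x560 float32, m along the optical axis (not along the pixel's ray), 0 where there is no reading.
- camera_params(name): a dict with "K" (3x3 intrinsics, pixels), "position" and "rotation" of the camera in the world. Camera axes: x right, y down, z forward; pixel columns grow to the right and rows downward; lengths in m; the calibration is good to about 2 mm. A picture is of the moment at which its call begins. camera_params takes no time and is no camera call.
A pose or a line that the arm cannot do raises Unreachable and nothing moves.
- finish_job(): hands the job in, once; it reports no verdict.
The state is a dict: "time_s": time; "joint_pos": joint angles; "qd": joint speeds; "joint_efforts": joint torques, N m; "position": TCP position; "tcp_rot": TCP orientation; "wrist_force": force on the tool from outside, world axes, zero at the start; "ft_torque": the same for the moment, N m; "finger_gap": finger opening in m.
Only numpy, scipy, OpenCV 4.12 (cv2) and the standard library are available. Lean on these libraries where they do the work, as an engineer would, in place of code of your own. Each camera call takes 0.05 s, during which the arm holds its last target. There are 200 camera calls.

## Working session

There is one attempt and no reset: what is moved stays moved. The work goes in short steps, each a Python script; the robot and the scene stay as the last script left them, time stands still between calls to the robot, and variables do not carry over. Pictures are saved under pics/ and viewed, about 12 in all and at most 16, crops included, and the job is handed in when it is done.

```bash
ls; mkdir -p pics; python3 - <<'E'
from rig import *
import cv2, numpy as np
for n in ("top","scene"):
    im,d=camera(n); p=camera_params(n)
    cv2.imwrite(f"pics/{n}0.png",cv2.resize(im[:,:,::-1],(784,588),interpolation=cv2.INTER_CUBIC))
    np.savez(f"{n}0.npz",im=im,d=d,K=p["K"],R=p["rotation"],t=p["position"])
    print(n,p)
s=sense(); print(s)
E
```

```text
pics
top {'K': array([[482.93329402,   0.        , 269.10472605],
       [  0.        , 482.93329402, 216.08497364],
       [  0.        ,   0.        ,   1.        ]]), 'position': array([ 0.26840043, -0.00727429,  1.27879956]), 'rotation': array([[-0.0276655 , -0.97603559,  0.21584521],
       [-0.99960664,  0.02800682, -0.00147771],
       [-0.00460284, -0.21580118, -0.97642648]])}
scene {'K': array([[410.86715575,   0.        , 283.70838182],
       [  0.        , 410.86715575, 214.48682054],
       [  0.        ,   0.        ,   1.        ]]), 'position': array([1.17601303, 0.03082707, 0.75836633]), 'rotation': array([[-0.09575647,  0.68271195, -0.72438601],
       [ 0.99532669,  0.07478657, -0.06108799],
       [ 0.01246884, -0.72685031, -0.68668272]])}
{'time_s': 0.1, 'joint_pos': array([-1.19291899,  0.46935838, -0.04856611,  1.53359592,  0.02406643,
        1.14096823, -0.08228017]), 'qd': array([-0.00057414, -0.00117669, -0.00132036, -0.00363885, -0.0006181 ,
       -0.00365555, -0.00286026]), 'joint_efforts': array([ 7.30051815e-04, -5.11513925e+01, -4.68450494e-02, -2.38392627e+01,
        1.07845617e-02,  4.38738716e-03, -3.94089489e-05]), 'position': array([0.26686752, 0.61947989, 0.25535874]), 'tcp_rot': array([[-6.51327716e-04, -9.18404439e-01,  3.95642342e-01],
       [-1.61992286e-03,  3.95642876e-01,  9.18403011e-01],
       [-9.99998476e-01, -4.27287392e-05, -1.74543752e-03]]), 'wrist_force': array([ 0.22729965, -0.40336626, -0.3305743 ]), 'ft_torque': array([-0.0181551 ,  0.03771561,  0.04715616]), 'finger_gap': 0.08504608991481355}
```

View pics/top0.png

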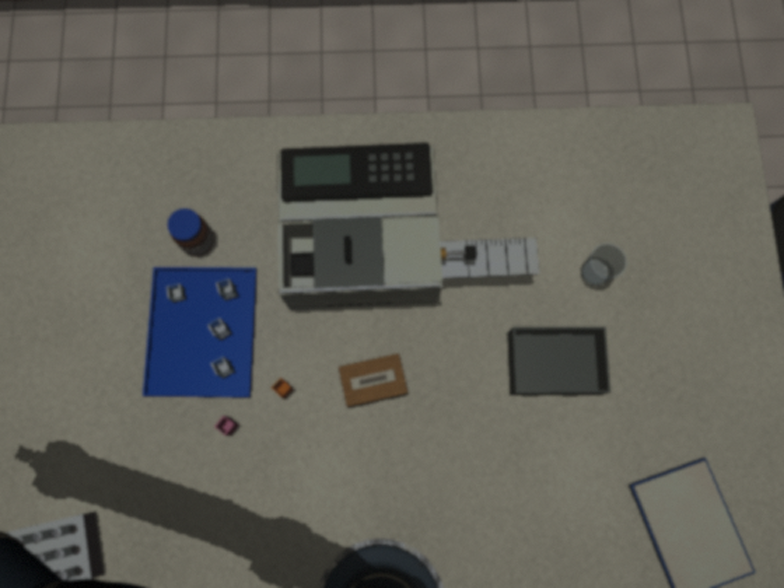

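View pics/scene0.png

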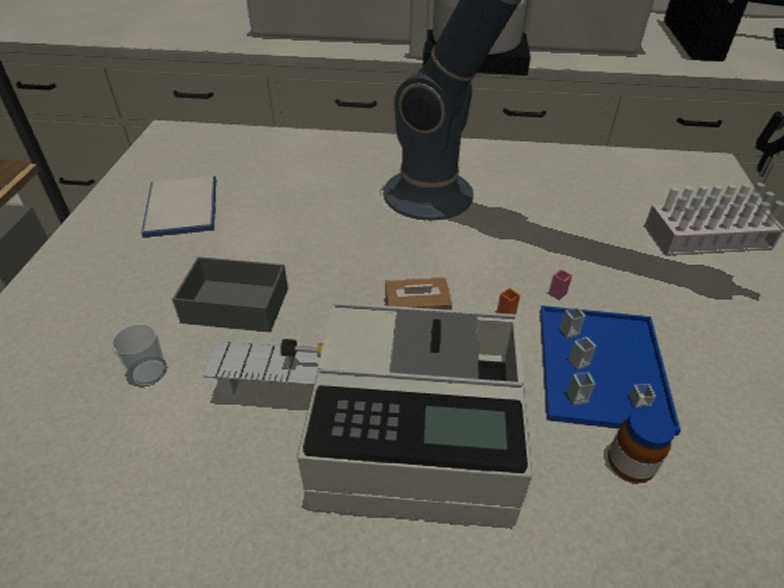

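The top view shows tray cells at (176,292), (227,289), (219,329) and (222,367). There are two decoys outside the tray, orange at (283,388) and pink at (228,426). The photometer rod points right with the knob at (470,253), the grip is at (348,250), and the tub is at (558,362). In the scene view the cell next to the jar, at (643,395), looks short, so I'll measure it and crop in.

```bash
cat > h.py <<'E'
import cv2, numpy as np
def cloud(d,K,R,t):
    v,u=np.indices(d.shape); 
    P=np.stack([(u-K[0,2])/K[0,0]*d,(v-K[1,2])/K[1,1]*d,d],-1)@R.T+t
    P[d<=0]=np.nan; return P
def load(n): f=np.load(f"{n}.npz"); return f["im"],cloud(f["d"],f["K"],f["R"],f["t"]),f
def grab(n,tag):
    from rig import camera,camera_params
    im,d=camera(n);p=camera_params(n);np.savez(f"{n}{tag}.npz",im=im,d=d,K=p["K"],R=p["rotation"],t=p["position"])
    return load(f"{n}{tag}")
def proj(f,p):
    c=f["R"].T@(np.asarray(p)-f["t"]); return (f["K"]@(c/c[2]))[:2]
def blobs(P,mask,minpx=6):
    n,l=cv2.connectedComponents(mask.astype(np.uint8)); out=[]
    for i in range(1,n):
        q=P[l==i]
        if len(q)<minpx: continue
        r=cv2.minAreaRect(q[:,:2].astype(np.float32)*1000)
        out.append((len(q),np.round(r[0],1),np.round(r[1],1),round(r[2],1),np.round(np.nanpercentile(q[:,2],[5,50,95])*1000,1)))
    return out
E
python3 - <<'E'
from h import *
for n in ("top0","scene0"):
    im,P,f=load(n); x,y,z=P[...,0],P[...,1],P[...,2]
    ws=(x>.2)&(x<.95)&(abs(y)<.6)
    print(n)
    for nm,m in dict(console=(z>.151)&(z<.163)&(x>.6),coverTop=(z>.1435)&(z<.149),grip=(z>.165)&(z<.178),knobs=(z>.112)&(z<.13),plate=(z>.069)&(z<.077),
         tubrim=(z>.054)&(z<.066),walls=(z>.133)&(z<.1425)).items():
        print(nm,*blobs(P,m&ws&(y<.3),12),sep="\n  ")
    m=(y>.15)&ws&(x<.75)&(x>.25)
    print("cells",*blobs(P,m&(z>.022)&(z<.075),5),sep="\n  ")
    hsv=cv2.cvtColor(im,cv2.COLOR_RGB2HSV); b=(hsv[...,0]>105)&(hsv[...,0]<128)&(hsv[...,1]>150)&(z<.03)&ws
    print("tray",*blobs(P,b,100),sep="\n  ")
T=load("top0")[0][185:290,95:190]; S=load("scene0")[0][210:310,380:490]
c=np.hstack([cv2.resize(a[:,:,::-1],(400,500),interpolation=cv2.INTER_CUBIC) for a in (T,S)])
cv2.imwrite("pics/crop0.png",np.clip(c*1.3,0,255))
E
```

```text
top0
console
  (3769, array([757.9,  20.9]), array([101.6, 267.4]), 0.5, array([151.9, 155.4, 159.4]))
coverTop
  (27, array([712.5, -70.1]), array([42.4,  5.6]), 89.4, array([143.8, 147.2, 148.6]))
  (22, array([709.7,  49.4]), array([ 3.9, 37.4]), 1.4, array([144.5, 146.5, 148.9]))
  (1927, array([610.6,  40.1]), array([139.9, 232.6]), 1.1, array([143.7, 145.6, 148.3]))
  (18, array([677.7, -94.9]), array([24.8,  3.3]), 86.8, array([144. , 145.3, 147.9]))
  (14, array([548.2, -83.3]), array([ 3.3, 17.3]), 0.3, array([143.8, 144.7, 147.6]))
  (19, array([543.6, 143.9]), array([ 5.8, 22.2]), 5.1, array([143.6, 145.1, 147.2]))
grip
  (88, array([610.3,  38.8]), array([42.4, 11.8]), 2.4, array([166.2, 170.2, 172.9]))
knobs
  (50, array([667.6, 128.7]), array([ 5.7, 51.8]), 5.6, array([112.9, 120.7, 128.6]))
  (40, array([607.1, 153.6]), array([102. ,   1.4]), 0.8, array([113.8, 119.2, 125.5]))
  (32, array([ 612.8, -129.8]), array([ 8. , 19.4]), 86.8, array([114.9, 119.2, 122.9]))
  (80, array([ 612.8, -177.9]), array([22.1, 23.3]), 86.8, array([113.1, 119. , 124. ]))
  (19, array([ 61
[... 4401 characters left out ...]
.7, 279.7]), array([30.7, 28.5]), 26.4, array([24.9, 42.4, 53.8]))
  (240, array([502.6, 288.1]), array([28.5, 29.7]), 31.8, array([24.6, 42.7, 54.3]))
  (37, array([576.1, 152.9]), array([57.4,  2.6]), 2.9, array([59.5, 67.6, 73.6]))
  (271, array([578.9, 275. ]), array([28.4, 28.2]), 16.6, array([24. , 42.8, 54.2]))
  (162, array([576.6, 374.3]), array([28.7, 27.5]), 10.2, array([22.9, 31.4, 36.5]))
  (722, array([699.8, 333.1]), array([69.6, 44.3]), 54.1, array([24.7, 52.6, 73.6]))
tray
  (5258, array([503.4, 327.8]), array([201.2, 254. ]), 87.8, array([ 3.2,  5.6, 14.3]))[ WARN:0@0.444] global loadsave.cpp:1063 imwrite_ Unsupported depth image for selected encoder is fallbacked to CV_8U.
```

View pics/crop0.png

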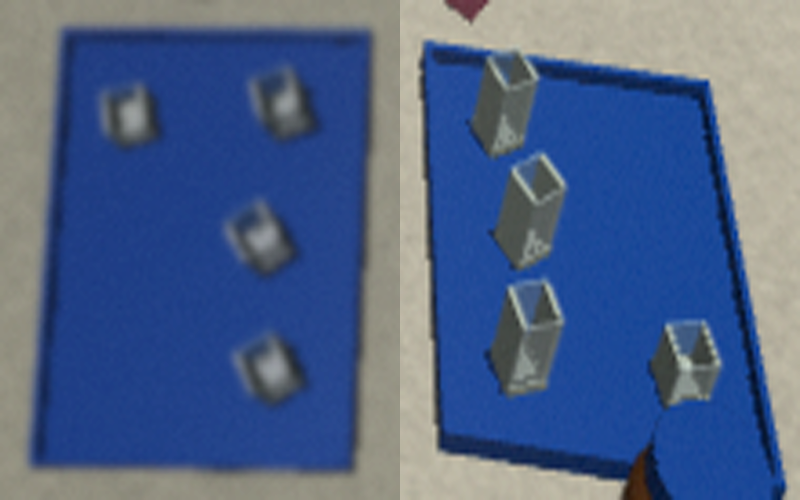

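The choice is clear. Sound tall cells are at world (579,275), (502,288) and (430,280) mm, with tops at about 53 mm. The fourth cell, at (576,374) with its top at 35 mm, is the short stub. The orange and pink ones are outside the tray and ignored. First I'll open the cover.

```bash
cat > a.py <<'E'
from rig import *
from h import *
TH=0.014; O=np.array([.6108,.0200])
X=np.array([np.cos(TH),np.sin(TH)]); Y=np.array([-np.sin(TH),np.cos(TH)])
def W(px,py,z): return np.r_[O+px*X+py*Y,z]          # photometer mm-frame -> world (m)
def rot(a):
    x=np.array([0,0,-1.]); z=np.array([np.cos(a),np.sin(a),0]); return np.c_[x,np.cross(z,x),z]
def best(p,a):
    q0=sense()["joint_pos"]; c=[]
    for k in (a,a+np.pi):
        q=inverse_kinematics(p,rot(k))
        if q is not None: c.append((max(abs(np.array(q)-q0))+ (5 if abs(q[6])>2.5 else 0),k))
    return min(c)[1]
def st(m=""):
    s=sense(); print(m,round(s["time_s"],1),np.round(s["position"],4),"F",np.round(s["wrist_force"],1),"gap",round(s["finger_gap"],4),"q7",round(s["joint_pos"][6],2))
E
python3 - <<'E'
from a import *
p=W(0,.0184+.006+.011+.012,.28); a=best(p,TH); R=rot(a)
movep(p,R); command_gripper(0.0)
st(); p[2]=.177; print(move_l(p,until_force=10)); st()
print(move_l(W(0,-.039+.017-.012,.177),feed=.06,until_force=10)); st("pushed")
q=sense()["position"]; move_l(q+np.r_[Y*.01,0]); move_l(q+np.r_[Y*.01,.12]); 
movep([.5,.45,.3],R); command_gripper(.055)
im,P,f=grab("top",1); im2,P2,f2=grab("scene",1)
for Q in (P,P2):
    x,y,z=Q[...,0],Q[...,1],Q[...,2]; ws=(x>.2)&(x<.95)
    print("grip",*blobs(Q,(z>.165)&(z<.178)&ws&(x<.66)&(abs(y)<.1),12),"bays",*blobs(Q,(z>.072)&(z<.083)&ws&(y>.0)&(y<.16)&(x>.56)&(x<.66),5),"rims",*blobs(Q,(z>.085)&(z<.095)&ws&(y>.0)&(y<.16)&(x>.56)&(x<.66),5),
     "cells",*blobs(Q,ws&(y>.22)&(x<.63)&(z>.022)&(z<.075)&(x>.4),30),sep="\n ")
c=np.hstack([cv2.resize(im[140:230,180:320,::-1],(400,400),interpolation=cv2.INTER_CUBIC),cv2.resize(im2[200:300,220:390,::-1],(400,400),interpolation=cv2.INTER_CUBIC)])
cv2.imwrite("pics/c1.png",c)
E
```

```text
3.2 [0.6101 0.0674 0.28  ] F [-0.2  1.4  0. ] gap -0.0004 q7 0.02
False
 4.0 [0.6109 0.0673 0.1778] F [ 0.5 -0.2  0.7] gap -0.0005 q7 0.07
False
pushed 5.5 [ 0.6113 -0.0118  0.177 ] F [1.  5.3 3.1] gap -0.0002 q7 0.21
grip
 (86, array([611.1, -29.1]), array([41.2, 12. ]), 4.1, array([166.4, 170.3, 173.4]))
 bays
 (6, array([640.2, 154.2]), array([14.1,  0.7]), 1.2, array([75.9, 79.6, 81.6]))
 (145, array([613. ,  56.2]), array([31.3, 29.5]), 89.0, array([73.5, 77.3, 81. ]))
 (140, array([612.4, 128.4]), array([31.3, 30.1]), 89.7, array([73.3, 77. , 80.8]))
 (149, array([612.5,  92.3]), array([31.4, 30. ]), 89.2, array([73.3, 76.9, 81.2]))
 (5, array([590.9,  70.8]), array([0.8, 8.1]), 5.2, array([73.4, 78.8, 81.4]))
 (9, array([591.3,  51.2]), array([ 1.8, 20.3]), 1.8, array([75. , 78.9, 82.5]))
 (5, array([589.7, 143. ]), array([2.1, 8.4]), 8.0, array([72.5, 75. , 77.6]))
 (6, array([589.9, 125.6]), array([ 0.9, 10.3]), 0.3, array([74.1, 80.7, 82.2]))
 (7, array([590.2, 107.8]), array([15.2,  1.9]), 87.6, array([75.1, 80.3, 81. ]))
 (7, array([589.8,  87.7]), array([ 1.7, 15.3]), 0.
[... 952 characters left out ...]
([76.3, 78.5, 81.4]))
 rims
 (10, array([579.7, 153.1]), array([ 0.7, 20.4]), 89.6, array([86.3, 88.9, 93.7]))
 (256, array([607.9,  92.9]), array([ 40.4, 110.1]), 1.4, array([85.7, 89.8, 91.9]))
 (7, array([615.7, 153.5]), array([12.7,  0.3]), 0.7, array([88.5, 90.9, 92.9]))
 (6, array([625.9, 131.6]), array([ 2.2, 10.2]), 4.2, array([89.5, 90.1, 92. ]))
 cells
 (222, array([429.8, 279.4]), array([29.8, 28.6]), 23.9, array([25. , 42.7, 53.8]))
 (240, array([501.9, 287.7]), array([29.5, 30.2]), 31.8, array([25. , 42.8, 53.6]))
 (268, array([578. , 275.3]), array([30.3, 28.6]), 12.4, array([24.4, 42. , 54. ]))
 (165, array([576.2, 374.5]), array([28.5, 29.6]), 12.3, array([23. , 30.7, 36.2]))
```

View pics/c1.png

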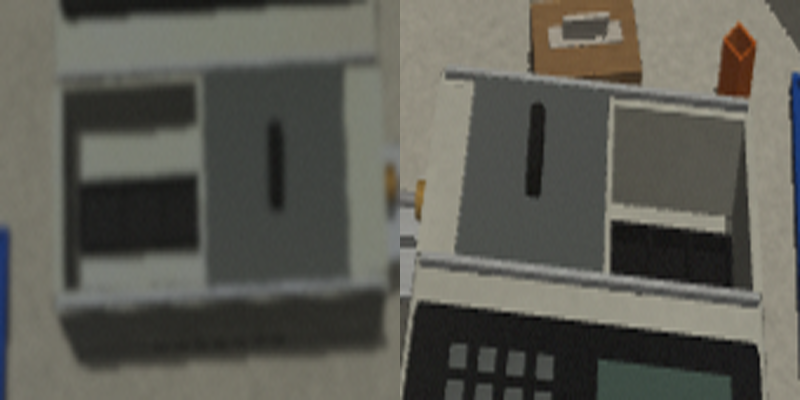

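Both views agree. The grip is parked at photometer y ≈ -49 mm with contact force at the stop. The three dark pockets are clear at world y ≈ 56, 92 and 128 mm, and x ≈ 610 mm matches the photometer frame. Next I'll place the first cell in bay 3.

```bash
cat >> a.py <<'E'
def cells():
    im,P,f=grab("top","c"); im2,P2,f2=grab("scene","c"); L=[]
    for Q in (P,P2):
        x,y,z=Q[...,0],Q[...,1],Q[...,2]
        L.append(blobs(Q,(y>.2)&(y<.46)&(x<.63)&(z>.022)&(z<.062)&(x>.4),30))
    return L
def find(px,py,r=45):
    """mean of both views' blobs near the expected place (mm)"""
    B=[min(b,key=lambda q:np.hypot(*(q[1]-[px,py]))) for b in cells() if b]
    B=[b for b in B if np.hypot(*(b[1]-[px,py]))<r]
    print("seen",[(b[1],b[2],b[3],b[4][2]) for b in B])
    v=np.mean([np.exp(4j*np.radians(b[3])) for b in B]); return np.mean([b[1] for b in B],0)/1000,np.angle(v)/4
def pick(xy,yaw,zt,op=.055,N=30):
    up=np.r_[xy,.28]; k=best(up,yaw); command_gripper(op)
    movep(up,rot(k)); move_l(np.r_[xy,zt+.03],feed=.25); move_l(np.r_[xy,zt],feed=.08,until_force=10)
    command_gripper(0.0,N); st("gripped"); move_l(up,feed=.2); st("lifted"); return k-yaw
def put(py,off):
    R=rot(TH+off); movep(W(0,py,.28),R); move_l(W(0,py,.15),feed=.2); sleep(.2)
    s=sense()["position"]; e=W(0,py,.15)-s; e[2]=0; print("err",np.round(e*1e3,1))
    hit=move_l(W(0,py,.120)+e,feed=.04,until_force=6); st(f"down {hit}")
    command_gripper(.045); move_l(W(0,py,.28),feed=.25); st("out")
def bays(tag):
    im,P,f=grab("top",tag); im2,P2,f2=grab("scene",tag)
    for Q in (P,P2):
        x,y,z=Q[...,0],Q[...,1],Q[...,2]
        print("inbay",*blobs(Q,(y>.03)&(y<.155)&(x>.57)&(x<.65)&(z>.100)&(z<.135),8),sep="\n ")
    c=np.hstack([cv2.resize(im[140:230,180:320,::-1],(400,400),interpolation=cv2.INTER_CUBIC),cv2.resize(im2[200:300,220:390,::-1],(400,400),interpolation=cv2.INTER_CUBIC)])
    cv2.imwrite(f"pics/b{tag}.png",c)
E
python3 - <<'E'
from a import *
xy,yaw=find(578.4,275.2); print(xy,yaw)
off=pick(xy,yaw,.048); put(.108,off)
movep([.5,.42,.3],rot(off+TH)); bays(2)
print(*cells(),sep="\n")
E
```

```text
seen [(array([578.4, 275.2]), array([28. , 26.5]), 13.8, np.float64(53.8)), (array([579.5, 275.3]), array([28.1, 28.4]), 12.6, np.float64(53.9))]
[0.57895 0.27525] 0.2303834612632515
gripped 12.0 [0.5794 0.2754 0.0485] F [ 0.3 -0.7  2. ] gap 0.0265 q7 -0.02
lifted 13.3 [0.5782 0.275  0.2786] F [-0.4 -0.5 -0.2] gap 0.0259 q7 -0.12
err [-0.8 -0.2  0. ]
down True 15.7 [0.6079 0.1279 0.1214] F [-0.1  0.3  3.7] gap 0.0258 q7 0.01
out 16.8 [0.6084 0.1281 0.2786] F [ 0.   0.8 -0.1] gap 0.0446 q7 -0.07
inbay
 (56, array([609.7, 153.8]), array([78.5,  1.4]), 0.9, array([101. , 117.3, 133.7]))
 (107, array([607.1, 127.8]), array([26.4, 27.5]), 88.8, array([102.5, 120. , 127.7]))
inbay
 (96, array([609.7, 153.6]), array([77.5,  1.1]), 0.9, array([102.3, 118.8, 133. ]))
 (250, array([606.8, 127.7]), array([29.6, 26.3]), 2.4, array([102.4, 117.5, 126.9]))
[(78, array([575.9, 373.9]), array([28.5, 27.8]), 8.7, array([23.6, 31.6, 37.3])), (108, array([501.5, 287.4]), array([28., 27.]), 33.4, array([23.9, 44. , 54.9])), (109, array([429.2, 280.1]), array([27.8, 26.9]), 26.4, array([25. , 45.5, 54.9]))]
[(220, array([429.9, 280.3]), array([29.6, 28.6]), 23.9, array([24.7, 42.6, 53.8])), (245, array([502.7, 287. ]), array([28.2, 29. ]), 31.4, array([24. , 42.2, 53.8])), (163, array([576.9, 373.6]), array([28.9, 28.8]), 8.2, array([22.7, 30.9, 36.1]))]
```

View pics/b2.png

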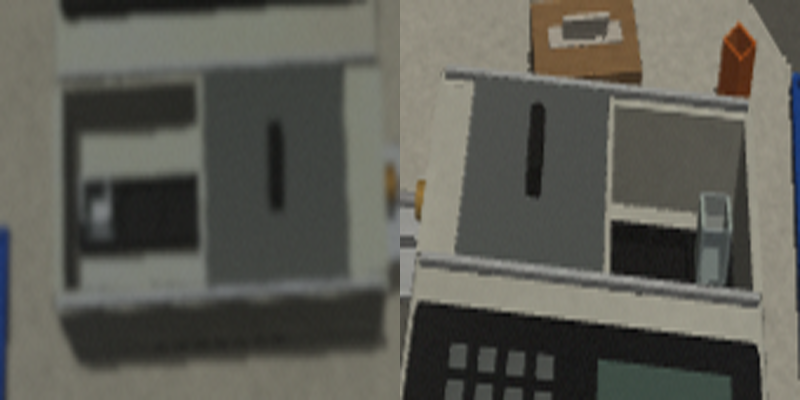

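The first cell is seated in bay 3: its top reads 127 mm against 126 expected, and it stands upright. It sits about 2 mm toward the near side, so I'll shift x a little for the other two.

```bash
sed -i 's/O=np.array(\[.6108,.0200\])/O=np.array([.6118,.0202])/' a.py
python3 - <<'E'
from a import *
for g,py in (((502.1,287.2),.072),((429.6,280.2),.036)):
    xy,yaw=find(*g); off=pick(xy,yaw,.048)
    if sense()["finger_gap"]<.02: print("MISSED"); break
    put(py,off)
    movep([.5,.42,.3],rot(off+TH))
bays(3)
print(*cells(),sep="\n")
E
```

```text
seen [(array([501.7, 287.1]), array([27.2, 26.2]), 31.0, np.float64(54.8)), (array([503.4, 287.3]), array([28.7, 30.1]), 27.6, np.float64(54.0))]
gripped 21.0 [0.5029 0.2874 0.0484] F [-0.5 -0.6  1. ] gap 0.0253 q7 0.16
lifted 22.3 [0.5019 0.2869 0.2787] F [ 0.3  0.1 -1.5] gap 0.0256 q7 0.04
err [-0.8 -0.2  0. ]
down True 24.9 [0.6095 0.092  0.1215] F [-0.4  0.9  4.4] gap 0.0256 q7 0.1
out 26.0 [0.6098 0.0923 0.2786] F [-1.3 -0.5 -1.1] gap 0.045 q7 0.0
seen [(array([429.7, 279.9]), array([26.8, 27.6]), 28.3, np.float64(54.0)), (array([429.9, 280.2]), array([28.2, 29.1]), 25.2, np.float64(53.7))]
gripped 30.2 [0.4302 0.2803 0.0485] F [ 0.4 -0.8  3.6] gap 0.0252 q7 0.1
lifted 31.5 [0.4291 0.2797 0.2788] F [-0.3 -0.1 -0.8] gap 0.0256 q7 -0.09
err [-0.8 -0.1  0. ]
down True 34.3 [0.61   0.056  0.1215] F [-0.5  0.8  5.2] gap 0.0255 q7 0.22
out 35.4 [0.6104 0.0565 0.2786] F [ 0.3 -0.7 -0.8] gap 0.0446 q7 0.11
inbay
 (59, array([609.9, 153.6]), array([78.8,  1.6]), 0.6, array([101.1, 118.4, 134.6]))
 (104, array([609. ,  92.5]), array([27.3, 26.3]), 1.1, array([101.8, 119.5, 127.7]))
 (97, array([609.8,  56. ]), array([25.3, 27.4]), 88.1, array([103.4, 121.7, 126.8]))
 (111, array([606.9, 127.7]), array([26.4, 28. ]), 89.4, array([101.5, 119.8, 127.4]))
inbay
 (100, array([609.8, 153.7]), array([79.2,  1.4]), 0.9, array([103.1, 119.2, 133.8]))
 (228, array([609.2,  56.2]), array([29.7, 26.1]), 0.6, array([103.1, 116.5, 126.8]))
 (243, array([608.8,  91.7]), array([29.3, 26. ]), 3.7, array([102. , 116.8, 127.2]))
 (249, array([607.4, 127.8]), array([29.3, 26.6]), 2.1, array([102.7, 117.5, 126.7]))
[(74, array([576.8, 374.8]), array([28.2, 27.1]), 11.2, array([22.9, 31.7, 36.1]))]
[(160, array([576.5, 373.8]), array([29. , 28.2]), 8.0, array([23.3, 30.9, 36.4]))]
```

View pics/b3.png

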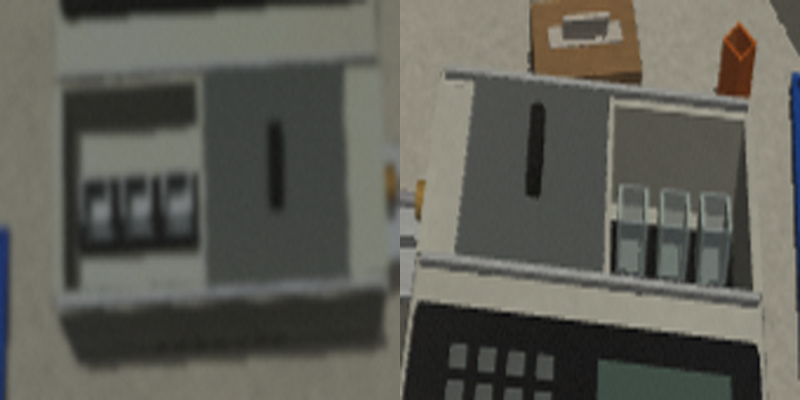

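All three cells stand in their bays: tops at about 127 mm, and x and y within about 3 mm. Next the stub goes to the tub, then I'll shut the cover.

```bash
python3 - <<'E'
from a import *
xy,yaw=find(576.5,374.2); off=pick(xy,yaw+np.pi/2,.036)
if sense()["finger_gap"]>.02:
    p=np.array([.4225,-.34,.28]); movep(p,rot(best(p,np.pi/2))); p[2]=.052; move_l(p,feed=.2,until_force=10); st("tub")
    command_gripper(.045); p[2]=.28; move_l(p,feed=.3)
    p=W(0,-.080,.28); a=best(p,TH); movep(p,rot(a)); command_gripper(0.0)
    move_l(W(0,-.080,.177),feed=.2,until_force=10); st("behind bar")
    print(move_l(W(0,.0706-.017+.012,.177),feed=.06,until_force=10)); st("shut")
    q=sense()["position"]; move_l(q-np.r_[Y*.01,0]); move_l(q+np.r_[-Y*.01,.12])
    movep([.45,.3,.3],rot(a))
    im,P,f=grab("top",4); im2,P2,f2=grab("scene",4)
    for Q in (P,P2):
        x,y,z=Q[...,0],Q[...,1],Q[...,2]
        print("grip",*blobs(Q,(z>.165)&(z<.178)&(x>.5)&(x<.66)&(abs(y)<.15),12),"knob",*blobs(Q,(z>.112)&(z<.13)&(x>.58)&(x<.65)&(y<-.165),12),"tub",*blobs(Q,(z>.012)&(z<.05)&(abs(x-.4225)<.05)&(abs(y+.34)<.075),12),sep="\n ")
    cv2.imwrite("pics/t4.png",cv2.resize(im[90:300,100:450,::-1],(800,480),interpolation=cv2.INTER_CUBIC))
E
```

```text
seen [(array([576.2, 374.1]), array([27.9, 27.5]), 9.7, np.float64(36.2)), (array([576.5, 374.2]), array([28.7, 28.9]), 10.4, np.float64(36.5))]
gripped 40.3 [0.5767 0.3743 0.0365] F [0.4 0.1 1.6] gap 0.0256 q7 -1.44
lifted 41.7 [0.5757 0.374  0.2786] F [ 0.1  0.3 -0.1] gap 0.0254 q7 -1.6
tub 45.6 [ 0.423  -0.3406  0.0529] F [ 0.5 -0.2 -0.3] gap 0.0253 q7 -0.29
behind bar 49.2 [ 0.6136 -0.0602  0.1779] F [ 0.2 -0.3  0.2] gap -0.0001 q7 0.43
True
shut 51.3 [0.6107 0.0743 0.1766] F [ 0.3 -1.1  0.1] gap -0.0001 q7 0.21
grip
 (92, array([609.7,  90.6]), array([43.6, 12.5]), 1.4, array([166.9, 170.3, 173.6]))
 knob
 (80, array([ 612.4, -178. ]), array([22. , 22.4]), 87.2, array([112.7, 120.1, 124. ]))
 tub
 (92, array([ 423.8, -340.5]), array([26. , 26.9]), 1.5, array([13.1, 28.5, 38. ]))
grip
 (107, array([611.5,  90.3]), array([43.8, 10.2]), 0.7, array([168.1, 171.7, 173.3]))
 knob
 (111, array([ 614.7, -177.8]), array([24. , 24.5]), 86.5, array([112.9, 120.6, 123.7]))
 tub
 (141, array([ 422.8, -340.9]), array([32.1, 27.3]), 1.4, array([15.7, 28.5, 35.8]))
```

View pics/t4.png

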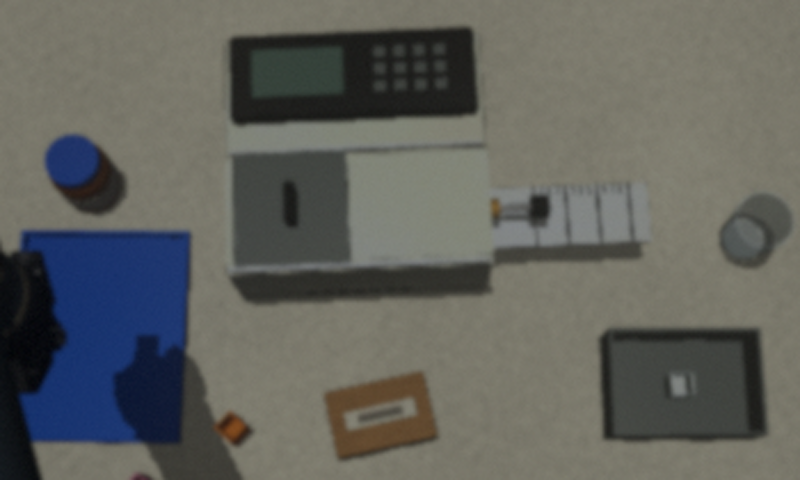

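The cover moved 119.7 mm and is shut, the stub lies in the middle of the tub, and the tray is empty. The rod is still home, with the knob at y ≈ -178 mm. Now I'll do the rod, starting with mark 1 and a check there for slip.

```bash
cat >> a.py <<'E'
def knob():
    for n in ("top","scene"):
        im,Q,f=grab(n,"k"); x,y,z=Q[...,0],Q[...,1],Q[...,2]
        print(n,"grip",*[b[1] for b in blobs(Q,(z>.165)&(z<.178)&(x>.5)&(x<.66)&(y>.05)&(y<.12),12)])
        hsv=cv2.cvtColor(im,cv2.COLOR_RGB2GRAY); m=(abs(x-.6136)<.02)&(z>.1)&(z<.125)&(y<-.15)&(y>-.36)
        print("  dark y",np.round(np.nanpercentile(y[m],[5,50,95])*1e3,1) if m.sum() else None)
def mark(d,p0):
    t=p0+np.r_[-Y*d,0]; move_l(t,feed=.03); sleep(.1)
    for _ in range(2):
        e=t-sense()["position"]; print("err mm",np.round(e*1e3,2))
        if abs(e@np.r_[Y,0])<.0007: break
        t2=t+e; move_l(t2,feed=.02); sleep(.1)
E
python3 - <<'E'
from a import *
p=W(0,-.2,.28); p[0]=.6136; a=best(p,TH); R=rot(a); command_gripper(.055); movep(p,R)
p[2]=.116; move_l(p,feed=.12,until_force=10); st("at knob"); command_gripper(0.0,70); st("gripped")
p0=sense()["position"]; np.save("p0.npy",p0)
mark(.036,p0); st(); sleep(2.2); st("mark1"); knob()
im=np.load("topk.npz")["im"]; im2=np.load("scenek.npz")["im"]
c=np.hstack([cv2.resize(im[150:230,290:400,::-1],(400,400),interpolation=cv2.INTER_CUBIC),cv2.resize(im2[220:300,130:240,::-1],(400,400),interpolation=cv2.INTER_CUBIC)])
cv2.imwrite("pics/k1.png",c)
E
```

```text
at knob 57.6 [ 0.614  -0.1801  0.1168] F [-0.7 -0.3 -0.1] gap 0.0549 q7 0.96
gripped 58.0 [ 0.6142 -0.1798  0.1167] F [0.2 0.9 3.9] gap 0.0241 q7 0.96
err mm [-0.05 -1.27  0.01]
err mm [-0.05 -0.   -0.01]
 59.8 [ 0.6148 -0.2158  0.1167] F [-1.2  6.1  5.3] gap 0.0243 q7 1.0
mark1 62.0 [ 0.6148 -0.2158  0.1167] F [-1.   4.8  5.7] gap 0.0237 q7 1.0
top grip [616.3  90.5]
  dark y [-206.2 -200.8 -181.9]
scene grip [611.7  90.3]
  dark y [-210.9 -201.7 -156.4]
```

View pics/k1.png

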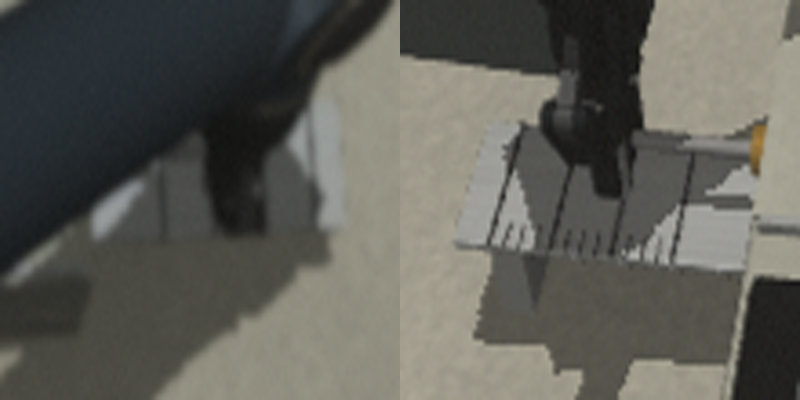

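The force along the rod is 4.8 N, which matches the spring at 36 mm (about 4.7 N). In the scene crop the fingertip stands over the mark 1 line (pixel 620,215), and the grip held still, so there is no slip. I'll go on to marks 2 and 3 and then ease the rod home.

```bash
python3 - <<'E'
from a import *
p0=np.load("p0.npy")
mark(.072,p0); sleep(2.2); st("mark2"); knob()
mark(.108,p0); sleep(2.2); st("mark3"); knob()
im2=np.load("scenek.npz")["im"]; cv2.imwrite("pics/k3.png",cv2.resize(im2[220:300,110:230,::-1],(600,400),interpolation=cv2.INTER_CUBIC))
E
```

```text
err mm [-0.02 -1.89  0.01]
err mm [-0.07 -0.05  0.02]
mark2 66.0 [ 0.6153 -0.2517  0.1167] F [-1.6  6.1  6.5] gap 0.0237 q7 1.04
top grip [614.1  90.6]
  dark y [-244.  -237.7 -217.2]
scene grip [611.   90.3]
  dark y [-246.1 -222.3 -159. ]
err mm [-0.06 -2.79  0.01]
err mm [-0.07 -0.09  0.02]
mark3 70.1 [ 0.6158 -0.2877  0.1167] F [-2.1  8.   8.1] gap 0.0244 q7 1.08
top grip [613.6  90.7]
  dark y [-281.9 -277.3 -257.7]
scene grip [610.8  90.3]
  dark y [-282.  -240.1 -160.1]
```

View pics/k3.png

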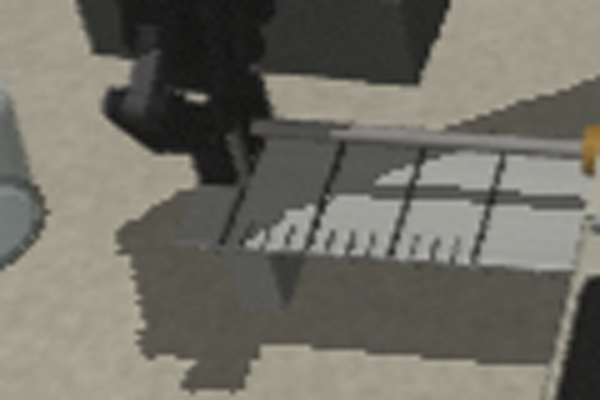

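Mark 3 force is 8 N. The fingertip-to-line offset in the scene image is the same as at mark 1 (about 5 px), so nothing slipped between marks. I'll ease home slowly and log the force, which also shows whether home comes back at the same TCP position.

```bash
python3 - <<'E'
from a import *
p0=np.load("p0.npy"); cur=sense()["position"]
def at(d,feed): move_l(p0+np.r_[-Y*d,0],feed=feed); sleep(.15); s=sense(); print(d,"act",round(float((p0-s["position"])@np.r_[Y,0])*1e3,2),"Fy",round(s["wrist_force"][1],1))
at(.036,.05); at(.008,.04)
for d in (.005,.003,.002,.001,0,-.001,-.002): at(d,.02)
E
```

```text
0.036 act 34.73 Fy 5.0
0.008 act 8.17 Fy 2.2
0.005 act 4.94 Fy 2.5
0.003 act 2.92 Fy 2.5
0.002 act 1.96 Fy 2.7
0.001 act 0.94 Fy 2.7
0 act 0.05 Fy 1.7
-0.001 act -0.04 Fy -2.6
-0.002 act -0.14 Fy -4.4
```

The home stop was met at 0.0 mm on the same TCP reference, so the rod never slipped and the marks were true. I'll release, withdraw and do a last check.

```bash
python3 - <<'E'
from a import *
p0=np.load("p0.npy"); command_gripper(.055); st("released")
q=sense()["position"]; move_l(q+np.r_[0,0,.16],feed=.15); movep([.45,.3,.32],sense()["tcp_rot"]); sleep(.5); st()
for n in ("top","scene"):
    im,Q,f=grab(n,"f"); x,y,z=Q[...,0],Q[...,1],Q[...,2]
    print(n,"grip",*blobs(Q,(z>.165)&(z<.178)&(x>.5)&(x<.66)&(abs(y)<.15),12),"knob",*blobs(Q,(z>.112)&(z<.13)&(x>.58)&(x<.65)&(y<-.165),12),"tub",*blobs(Q,(z>.012)&(z<.05)&(abs(x-.4225)<.05)&(abs(y+.34)<.075),12),sep="\n ")
    cv2.imwrite(f"pics/f{n}.png",cv2.resize(im[:,:,::-1],(784,588),interpolation=cv2.INTER_CUBIC))
E
```

```text
released 76.2 [ 0.614  -0.1773  0.1165] F [ 0.2 -0.5 -0.4] gap 0.0544 q7 0.96
 79.8 [0.4501 0.2999 0.32  ] F [0.5 0.9 0. ] gap 0.0551 q7 -0.26
top
 grip
 (89, array([609.7,  90.7]), array([42.9, 12.1]), 0.0, array([165.9, 169.7, 174.6]))
 knob
 (79, array([ 612.5, -178.2]), array([22.2, 23.6]), 84.5, array([113.2, 120. , 124.2]))
 tub
 (93, array([ 424. , -340.5]), array([26.1, 27.3]), 0.7, array([13.3, 28.3, 36.1]))
scene
 grip
 (106, array([610.3,  90.4]), array([43.3, 10.5]), 0.1, array([168.4, 171.7, 174. ]))
 knob
 (112, array([ 615.2, -178.5]), array([25.7, 24.9]), 10.4, array([112.9, 119.9, 124.2]))
 tub
 (142, array([ 422.8, -340.7]), array([31. , 27.8]), 0.5, array([15.8, 27.4, 35. ]))
```

View pics/fscene.png

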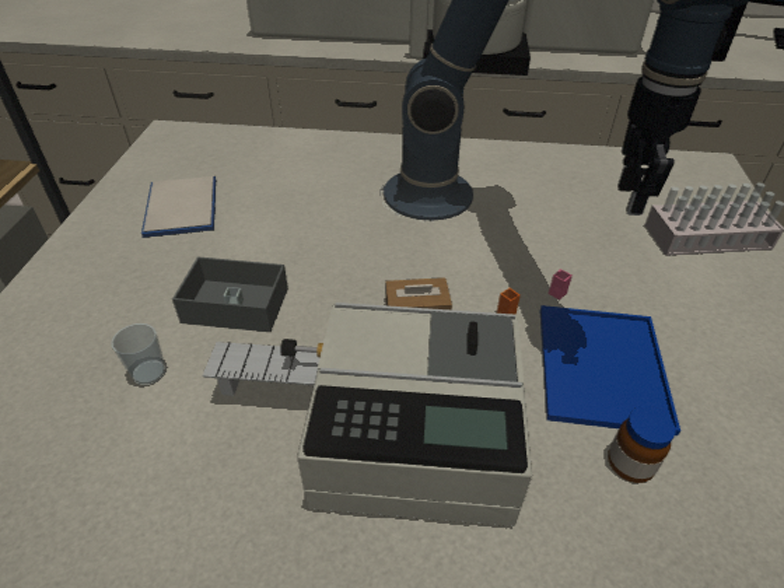

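The final scene view shows the stub in the tub (232,294), the cover shut (grip 472,338), the knob home (288,348) and the tray empty. The bystanders are unmoved and the arm is clear, so I'm handing in.

```bash
python3 -c "
from rig import *
print(finish_job())"
```

```text
the job is handed in; nothing more can be done
None
```

The job is done and handed in at about 80 s on the robot's clock, though finishing gives no verdict. I opened the cover and put the three sound cells in bays 3, 2 and 1. The only reject present, a short stub, went into the tub. With the cover shut, I held the rod for about 2 s at each of the three marks, then eased it home and let go.

**Last checks:**
- **Cells:** before the cover went on, their tops read about 127 mm (126 expected) and they stood within about 3 mm of the bay centres. The bay 3 cell sits 2–3 mm toward the robot, inside the 7 mm limit. I could not see the cells again once the cover was shut.
- **Cover:** it travelled about 120 mm and stayed shut while the rod was drawn.
- **Rod:** the home stop came back within 0.1 mm of where I had gripped the knob, so it did not slip at the marks. The pull was 4.8, 6.1 and 8.0 N at the three marks. The third is slightly under the quoted 9 N.
- **Tub and bench:** the stub is at rest in the middle of the tub, and the tissue box, beaker and jar look unmoved.

I saw no cell get knocked aside, and no check failed.

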